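# Tighten the specimen vise through its star-wheel slot

### The job

The dark specimen block stands loosely in the small blue vise: take the red-handled adjusting pin out of its stand and, with the pin alone, reach down through the slot in the vise's cover and push the top of the star wheel on, one tooth at a time, away from the robot, so that the orange jaw closes. The first tooth that is clearly harder to push than the free ones before it means that the jaw holds the block: finish that tooth and stop, since the block must be held snugly and never crushed. Then stand the pin back in its stand, and leave everything else on the bench where it is.

Things in the scene. Friction and masses are not known exactly. Their poses are not given: they have to be found in the camera images.
- vise: Fixed specimen vise: blue wheel housing 100 mm along x, 37 mm along y, white cover 72 mm high. Origin: centre of the housing's underside, under the middle of the slot; z up, x along the slot, +y towards jaw and block. Steel floor 10 mm high, x -47 to +47, y to 135 mm. Pushing the wheel's top to +x closes the jaw, to -x opens it. The frame of all vise points.
- slot (a point): Middle of the slot's mouth, in the top of the vise's cover. The slot is 56 mm long along the vise's x, 12 mm wide along its y; the cover is 5 mm thick.
- axle (a point): Centre of the brass star wheel, 34 mm high; it turns stiffly about the vise's y and stays where it is left. 10 radial teeth 36 degrees apart, 5 mm thick, 8 mm wide, tips at radius 28 mm, hub radius 16 mm; the tip of the topmost tooth stands 10 mm below the cover's top. How the teeth stand at the start is not given: 4 to 32 degrees behind straight up (-x side) there is one somewhere.
- entry (a point): Where to put the pin's tip, upright, for each stroke after the first: x = -17 mm, 54 mm high in the vise, 18 mm below the cover's top. In the first stroke it may meet a tooth's end or wedge on it (push over 16 N): lift, go in 5 to 13 mm farther to +x. Free, a tooth takes 5 to 10 N of push; once the jaw presses the block, about 4 to 5 N more, then 1 N more with each further tooth.
- exit (a point): Where the pin's tip ends a stroke: x = +1 mm, 54 mm high in the vise (1 or 2 mm more or less does no harm). The tooth it pushed, then just past straight up, stands 18 degrees beyond it, the next tooth 18 degrees before it; lift the pin straight out and go back to the entry, behind that next tooth.
- jaw_home (a point): Middle, on the vise's floor, of the plane where the orange pad's face stands at the start (y = 65 mm, 2 mm more or less); it moves 3 mm per tooth along +y. Pad 40 mm wide, top 40 mm high, sprung (18 N at first touch, then 1 N/mm); carriage behind it 70 mm wide, top 50 mm high. After one to five teeth, which is not known, it presses the block against the stop.
- block: Loose specimen block, dark with a copper patch on top, 30 x 30 x 30 mm, about 110 g, origin at the centre of its underside, on the vise's floor (10 mm high) between the orange pad and the fixed stop, into which the jaw pushes it. The stop, an aluminium bar 70 x 16 x 38 mm across the floor beyond the block, stands some mm nearer or farther from start to start; where is not given.
- pin: Loose adjusting pin, upright in the stand. Origin at the tip, z up along the pin. Round steel shank 6 mm in diameter from 0 to 32 mm, dark flange 26 mm in diameter from 32 to 36 mm, red square handle 18 x 18 mm (sides along its x and y) from 36 to 94 mm. 90 g. Grip the handle.
- stand: Fixed grey pin stand, 60 x 60 x 45 mm, origin at the centre of its underside. In the middle of its top a hole 15 mm in diameter and 40 mm deep; with the pin in it the flange rests on the top, so that the pin's tip is 13 mm above the bench.
- bottle: Clear bottle with blue cap, 56 mm in diameter, 130 mm high; origin at the centre of its underside. Leave alone.
- jar: White jar with blue lid, 70 mm in diameter, 80 mm high; origin at the centre of its underside. Leave alone.
- mouse: Black computer mouse, 105 x 60 x 32 mm; origin at the centre of its underside. Leave alone.
- dish: Closed clear dish, 94 mm in diameter, 15 mm high; origin at the centre of its underside. Leave alone.
- spare: Another specimen mount, dark red round one, 32 mm in diameter, 26 mm high; origin at the centre of its underside. Leave alone.
- slidebox: Wooden slide box, 85 x 150 x 32 mm; origin at the centre of its underside. Leave alone.
- driver: Screwdriver with yellow handle lying on the bench, 160 mm long. Leave alone.

How it is judged:
By the outcome, as a careful person would: the job done as asked, in the order asked, and still so for the second after the job is handed in, with the robot touching nothing.
It also fails if it takes over 72 s, if anything falls off the work surface, if the arm or the gripper's body presses on something with over 40 N, if the wrist force passes 120 N, or if a joint passes its speed limit or range.

### The arm

A 6-joint arm with a two-finger parallel gripper is mounted at the origin on the work surface. World frame = base frame: x ahead of the robot, y to its left, z up, the work surface at z = 0. Lengths are in m, angles in rad, forces in N, time in s.
With the tool pointing down it reaches from about 0.425 to 0.95 m from the base axis. Payload 3.5 kg.
Tool frame: the origin (TCP) lies at the very end of the fingers, on their centre line; the grasp point (between the pads) lies 19 mm behind it; z points along the fingers, y is the direction in which the jaws open and shut (so a half turn about z gives the same grasp; the last joint's range is limited). The gripper opens to 85 mm and grips with 20 to 120 N. Pads are 22 mm wide; open, the fingers measure 114 mm over their backs; the gripper's body (76 mm by 85 mm) begins 54 mm behind the grasp point. The pads swing forward as they close: fully open they stand 13 mm farther back than shut.
Start: joints at [-1.348, 0.286, 1.577, -0, 1.279, -0.15], TCP at [0.246, -0.629, 0.231] pointing down, gripper open.
Joint ranges: [-2.77, 2.77], [-0.9, 2.22], [0.21, 2.48], [-1.53, 4.67], [0.24, 2.81], [-2.84, 2.84]. Speed limits (rad/s): [2.79, 2.79, 3.14, 3.14, 3.14, 3.14].

### API

Orientations are given as a rotation vector (axis times angle).
In Python, from rig import * gives the robot as it stands.
- The arm moves only by the tool play_rows, never from a script. Its argument "commands" is a list of rows, each a list of 3 entries, a list of its own where there are three numbers: the turn, a rotation vector about the tool's x, y, z in degrees, then the shift along the tool's x, y, z in cm, then the closure in counts, from 0 (fully open) to 255 (shut). A call has 1 to 8 rows; each row is the pose to reach, as a shift and turn from the pose commanded when the call began, along the tool's axes at that moment; what a row does not reach only later rows make up. A row lasts 1/10 s, in which the tool goes at most 50 mm and 8.59 degrees, less where a joint would pass 70% of its speed; a pose out of reach is approached as far as the arm can. A call with a gripper value outside its range is refused whole. The fingers move at their own pace and stop on an object; "grip_force" is the grip in N (left out, the last holds). Time passes only in rows, so rows that repeat a pose let the fingers close. It gives the time, the measured TCP pose, the force and the opening at its end, in the units of the state.
- observe(): the state, without advancing time (a new reading comes with each control period).
- camera(name): name is "scene" or "top" or "wrist"; returns a dict with "frame" (400x640x3 uint8, red, green, blue), "fov_y" (degrees; the focal length in pixels is half the picture's height over the tangent of half this angle, whatever the lens; pixels are square), "cx", "cy" (the principal point, pixels), "distortion" ([k1, k2, p1, p2, k3] as OpenCV has them; the pictures are not rectified), "rvec" (rotation vector, rad) and "tvec" (3), from world to camera coordinates, as OpenCV has them. Camera axes: x right, y down, z forward; pixel columns grow to the right and rows downward; lengths in m; the calibration is good to about 2 mm. A picture is of the moment at which its call begins. There is no depth.
- sign_off(): hands the job in, once; it reports no verdict.
The state is a dict: "t": time; "q": joint angles; "joint_vel": joint speeds; "joint_efforts": joint torques, N m; "position": TCP position; "ee_rot": TCP orientation; "ft_force": force on the tool from outside, world axes, zero at the start; "ft_torque": the same for the moment, N m; "grip_width": finger opening in m.
Only numpy, scipy, OpenCV 4.12 (cv2) and the standard library are available. Lean on these libraries where they do the work, as an engineer would, in place of code of your own. Each camera call takes 0.05 s, during which the arm holds its last target. There are 200 camera calls.

## Working session

There is one attempt and no reset: what is moved stays moved. The work goes in short steps, Python scripts to look and compute and a tool call to move; the robot and the scene stay as the last step left them, time stands still between calls to the robot, and variables do not carry over. Pictures are saved under pics/ and viewed, about 8 in all and at most 12, crops included, and the job is handed in when it is done.

Besides the shell and the picture viewer there is one more tool, called after "Emit:" as name(argument=value, ...) on one line, values as JSON. play_rows: Moves the arm, as the interface text tells. Its arguments: {"type":"object","properties":{"commands":{"type":"array","items":{"type":"array"}},"grip_force":{"type":"number"}},"required":["commands"]}

```bash
mkdir -p pics; ls; cat > h.py <<'E'
from rig import *
import numpy as np, cv2
from scipy.spatial.transform import Rotation as R
def cam(n):
    c=camera(n); f=200/np.tan(np.radians(c['fov_y'])/2)
    c['K']=np.array([[f,0,c['cx']],[0,f,c['cy']],[0,0,1]]);c['D']=np.array(c['distortion'],float)
    c['R']=R.from_rotvec(c['rvec']).as_matrix(); c['C']=-c['R'].T@np.array(c['tvec']); return c
def ray(c,px,z):
    p=cv2.undistortPoints(np.array(px,float).reshape(-1,1,2),c['K'],c['D']).reshape(-1,2)
    d=np.c_[p,np.ones(len(p))]@c['R']
    return c['C']+d*((z-c['C'][2])/d[:,2])[:,None]
def proj(c,P):
    return cv2.projectPoints(np.array(P,float).reshape(-1,3),np.array(c['rvec'],float),np.array(c['tvec'],float),c['K'],c['D'])[0].reshape(-1,2)
def save(n,im): cv2.imwrite('pics/'+n+'.png',im[:,:,::-1])
def totool(o,P):
    return R.from_rotvec(o['ee_rot']).inv().apply(np.array(P)-np.array(o['position']))*100
E
python3 - <<'E'
from h import *
import pickle
d={}
for n in('top','scene'):
    c=cam(n); save(n+'0',c['frame']); d[n]=c; print(n,c['C'],c['fov_y'])
pickle.dump(d,open('c0.pkl','wb'))
print(observe())
E
```

```text
pics
top [ 0.43135464 -0.00341164  1.0926024 ] 52.08056893447265
scene [ 1.14709292 -0.53600867  1.08071541] 54.27988111542945
{'t': 0.1, 'q': array([-1.34799738e+00,  2.87134585e-01,  1.57802702e+00,  5.21015048e-05,
        1.27859741e+00, -1.50020420e-01]), 'joint_vel': array([ 6.28971462e-04, -2.12668554e-03, -3.87057454e-03, -6.27846350e-04,
        9.63401638e-04,  3.96015608e-05]), 'joint_efforts': array([ 6.54622818e-04, -4.07293117e+01, -2.93698525e+01, -9.94282937e-05,
        3.41341962e-03,  1.90025327e-05]), 'position': array([ 0.24575842, -0.62803841,  0.23004909]), 'ee_rot': array([-3.08504278e+00, -5.81812782e-01,  4.54763582e-05]), 'ft_force': array([-0.61963002,  0.98422574, -0.10807744]), 'ft_torque': array([0.04330813, 0.00415026, 0.04929759]), 'grip_width': 0.0855140647875428}
```

View pics/top0.png

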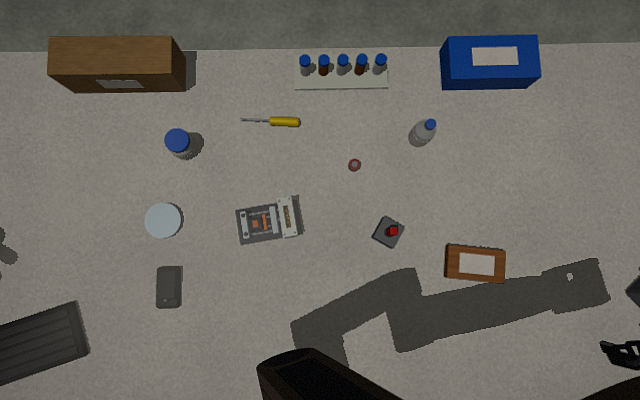

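View pics/scene0.png

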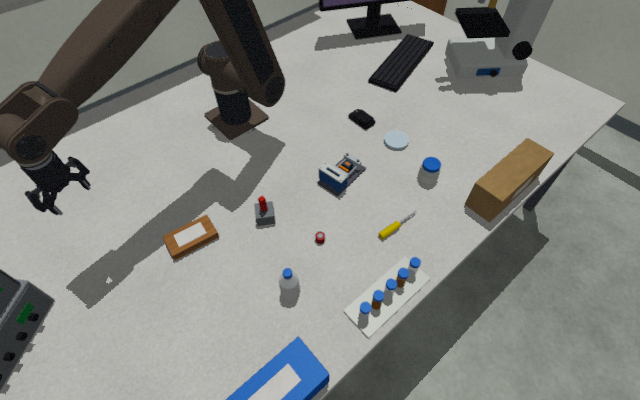

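Top view: vise around (270,220) with white cover at about (289,216) and the slot in it, pin and stand at (390,232). Now I measure both coarsely.

```bash
python3 - <<'E'
from h import *
import pickle
d=pickle.load(open('c0.pkl','rb'))
for n in d:
    c=d[n]; f=c['frame'].astype(int)
    m=((f[...,0]>90)&(f[...,1]<50)&(f[...,2]<50)).astype(np.uint8)
    k,l,s,ce=cv2.connectedComponentsWithStats(m)
    for i in range(1,k):
        if s[i,4]>15: print(n,'red',s[i],ce[i],ray(c,[ce[i]],.09))
c=d['top']
f=c['frame']
print('rough vise',ray(c,[[289,216]],.072),'stand',ray(c,[[389,232]],.045))
cr=cv2.resize(f[185:255,225:415],None,fx=4,fy=4,interpolation=cv2.INTER_CUBIC); 
cr=np.clip(cr.astype(float)*1.5,0,255).astype(np.uint8);save('crop',cr)
E
```

```text
top red [354 161   6   8  17] [357.41176471 165.29411765] [[ 0.64363896 -0.12728306  0.09      ]]
top red [390 227   8   8  57] [393.07017544 230.54385965] [[ 0.47832936 -0.20839201  0.09      ]]
scene red [259 197   6   5  22] [261.13636364 199.        ] [[ 0.46726381 -0.20088005  0.09      ]]
rough vise [[0.52249392 0.0468958  0.072     ]] stand [[ 0.47699836 -0.20692346  0.045     ]]
```

View pics/crop.png

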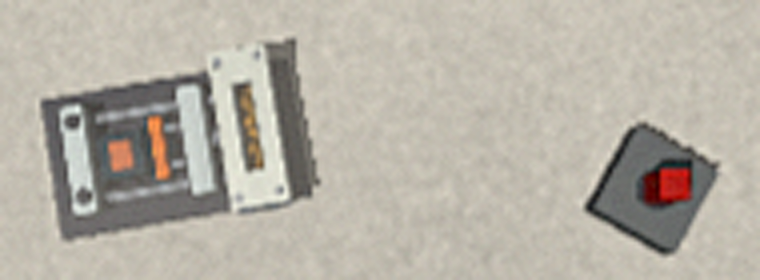

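Emit:
play_rows(commands=[[[0,0,-69],[36.9,-30.8,-2],0],[[0,0,-69],[36.9,-30.8,-2],0],[[0,0,-69],[36.9,-30.8,-2],0],[[0,0,-69],[36.9,-30.8,-2],0],[[0,0,-69],[36.9,-30.8,-2],0],[[0,0,-69],[36.9,-30.8,-2],0],[[0,0,-69],[36.9,-30.8,-2],0],[[0,0,-69],[36.9,-30.8,-2],0]])

```text
t: 0.9
position: [0.4387, -0.2762, 0.2476]
ee_rot: [-2.212, -2.23, -0.0]
ft_force: [0.2, -0.4, -0.6]
grip_width: 0.0853
```

Emit:
play_rows(commands=[[[0,0,0],[6.9,3.8,0],0],[[0,0,0],[6.9,3.8,0],0],[[0,0,0],[6.9,3.8,0],0]])

```text
t: 1.2
position: [0.4771, -0.206, 0.2475]
ee_rot: [-2.213, -2.229, -0.001]
ft_force: [0.6, -1.0, -0.0]
grip_width: 0.0855
```

```bash
python3 - <<'E'
from h import *
c=cam('wrist'); save('w1',c['frame']); o=observe(); print(o['position'],o['ee_rot'],c['C'],c['fov_y'])
print(proj(c,[[.477,-.207,.107],[.477,-.207,.045]]))
E
```

```text
[ 0.4764961  -0.20771763  0.24753283] [-2.21473449e+00 -2.22722526e+00  7.32715456e-04] [ 0.47676376 -0.11976306  0.39062682] 64.52155578438017
[[314.4015305  195.51878024]
 [314.4803098  179.25225407]]
```

View pics/w1.png

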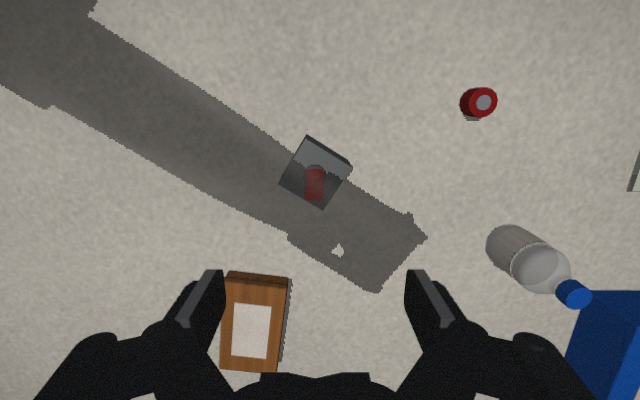

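Wrist view: red handle at (314,185), nearly aligned with the image axes; stand around it, rotated. Refining the handle's position.

```bash
python3 - <<'E'
from h import *
c=cam('wrist'); f=c['frame'].astype(int)[140:225,270:360]
m=((f[...,0]-f[...,1]>25)).astype(np.uint8)
ys,xs=np.nonzero(m); print(xs.min()+270,xs.max()+270,ys.min()+140,ys.max()+140,m.sum())
for y in range(ys.min(),ys.max()+1,3): 
    x=xs[ys==y]; print(y+140,x.min()+270,x.max()+270,c['frame'][y+140,314])
big=cv2.resize(c['frame'][125:225,260:370],None,fx=7,fy=6,interpolation=cv2.INTER_CUBIC)
save('w1c',np.clip(big*2.0,0,255).astype(np.uint8))
E
```

```text
306 324 167 198 563
167 307 322 [80 53 53]
170 307 323 [90 46 41]
173 307 323 [89 46 43]
176 307 323 [93 54 51]
179 307 324 [97 55 49]
182 306 324 [85 54 52]
185 306 324 [84 49 48]
188 306 323 [83 48 45]
191 306 323 [83 47 46]
194 306 323 [81 43 39]
197 306 323 [78 40 36]
```

View pics/w1c.png

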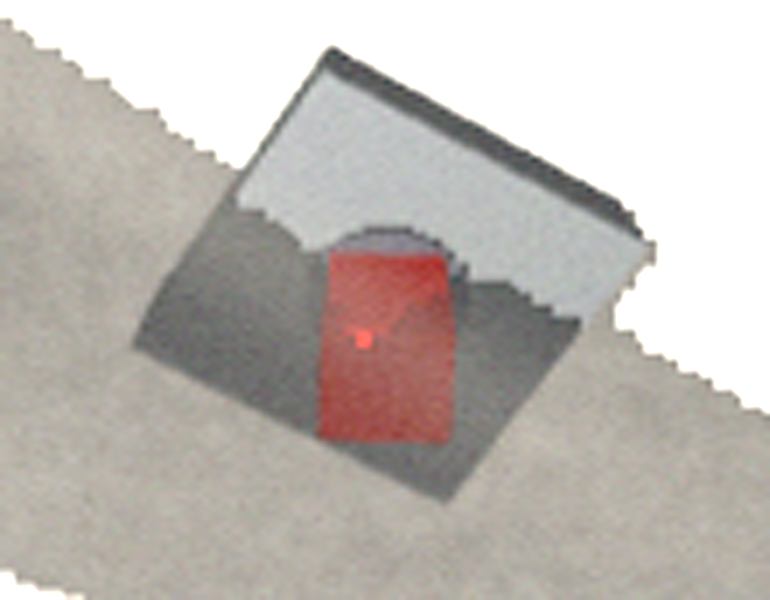

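```bash
python3 - <<'E'
from h import *
c=cam('wrist')
print(ray(c,[[305.6,198.5],[324.3,198.5]],.107), ray(c,[[315.7,162.8]],.049))
S=ray(c,[[306.9,136.7],[352.9,165.8],[323.9,208.3],[279,182.5]],.045);print(S,S.mean(0),np.linalg.norm(np.diff(S,axis=0),axis=1))
o=observe();print(o['position'],R.from_rotvec(o['ee_rot']).as_matrix().round(4))
E
```

```text
[[ 0.46762908 -0.21299897  0.107     ]
 [ 0.48519054 -0.21291906  0.107     ]] [[ 0.47710536 -0.19066391  0.049     ]]
[[ 0.46752476 -0.16318707  0.045     ]
 [ 0.51825669 -0.19462842  0.045     ]
 [ 0.48687984 -0.24460613  0.045     ]
 [ 0.43593223 -0.21404291  0.045     ]] [ 0.47714838 -0.20411613  0.045     ] [0.05968489 0.05901084 0.05941187]
[ 0.47586278 -0.20961418  0.24760615] [[-2.2e-03  1.0e+00 -8.0e-04]
 [ 1.0e+00  2.2e-03 -2.0e-04]
 [-2.0e-04 -8.0e-04 -1.0e+00]]
```

Emit:
play_rows(commands=[[[0,0,0],[0.35,0,5],0],[[0,0,0],[0.35,0,10],0],[[0,0,0],[0.35,0,14],0],[[0,0,0],[0.35,0,17],0],[[0,0,0],[0.35,0,19.1],0],[[0,0,0],[0.35,0,19.1],0],[[0,0,0],[0.35,0,19.1],150],[[0,0,0],[0.35,0,19.1],255]], grip_force=90)

```text
t: 2.15
position: [0.4771, -0.2072, 0.0587]
ee_rot: [2.218, 2.22, 0.001]
ft_force: [-0.3, 0.4, 0.5]
grip_width: 0.0591
```

Emit:
play_rows(commands=[[[0,0,0],[0,0,0],255],[[0,0,0],[0,0,0],255],[[0,0,0],[0,0,0],255],[[0,0,0],[0,0,0],255],[[0,0,0],[0,0,0],255],[[0,0,0],[0,0,0],255]])

```text
t: 2.75
position: [0.477, -0.2063, 0.0582]
ee_rot: [2.218, 2.223, 0.0]
ft_force: [-0.5, -0.1, 6.2]
grip_width: 0.0171
```

Emit:
play_rows(commands=[[[0,0,0],[0,0,-2],255],[[0,0,0],[0,0,-6],255],[[0,0,0],[0,0,-11],255],[[0,0,0],[4,1,-14],255],[[0,0,0],[9,2,-14],255],[[0,0,0],[14,3,-14],255],[[0,0,0],[17.6,4,-14],255],[[0,0,0],[17.6,4,-14],255]])

```text
t: 3.55
position: [0.5156, -0.0253, 0.1962]
ee_rot: [-2.211, -2.229, -0.001]
ft_force: [0.6, -0.7, -1.6]
grip_width: 0.0167
```

```bash
python3 - <<'E'
from h import *
import pickle
c=cam('wrist'); save('w2',c['frame']); o=observe(); print(o['position'],o['ee_rot'],o['ft_force'],o['grip_width'],c['C'])
pickle.dump(c,open('c2.pkl','wb'))
E
```

```text
[ 0.51542521 -0.02736836  0.19612403] [-2.21324488e+00 -2.22780878e+00  1.34350884e-03] [-0.14517619 -0.77862144 -1.00567401] 0.016725602205318692 [0.51533961 0.06084016 0.33935909]
```

View pics/w2.png

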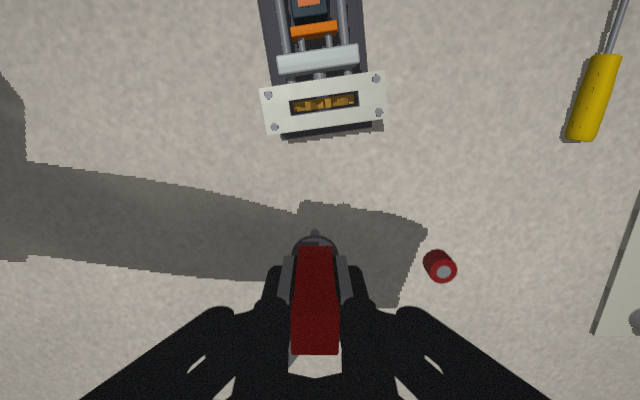

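Pin is held straight (flange at (315,243), tip (315,231)); slot seen at (323,103). Measuring slot, cover corners, and teeth.

```bash
python3 - <<'E'
from h import *
import pickle
c=pickle.load(open('c2.pkl','rb'))
f=c['frame']; g=cv2.cvtColor(f,cv2.COLOR_RGB2GRAY)
hsv=cv2.cvtColor(f,cv2.COLOR_RGB2HSV)
sub=f[60:150,250:400].astype(int)
# slot: not white inside window
m=np.zeros(g.shape,np.uint8); w=(slice(85,122),slice(280,368)); m[w]=(g[w]<130)
cs=cv2.findContours(m,cv2.RETR_EXTERNAL,cv2.CHAIN_APPROX_NONE)[0]; k=max(cs,key=cv2.contourArea)
print('slot area',cv2.contourArea(k),cv2.minAreaRect(k))
P=ray(c,cv2.boxPoints(cv2.minAreaRect(k)),.072);ctr=P.mean(0);print(P.round(4),ctr,np.linalg.norm(np.diff(P,axis=0),axis=1))
m=((g>165)&(hsv[...,1]<40)).astype(np.uint8); m[:65]=0; m[145:]=0; m[:,:240]=0;m[:,400:]=0
m=cv2.morphologyEx(m,cv2.MORPH_OPEN,np.ones((3,3)))
cs=cv2.findContours(m,cv2.RETR_EXTERNAL,cv2.CHAIN_APPROX_NONE)[0]; k=max(cs,key=cv2.contourArea)
r=cv2.minAreaRect(k);Q=ray(c,cv2.boxPoints(r),.072);print('cover',r,Q.round(4),Q.mean(0),np.linalg.norm(np.diff(Q,axis=0),axis=1))
# screws
print('screws',ray(c,[[268.5,95],[376,78],[379,112],[275,127]],.072).round(4), ray(c,[[268.5,95],[376,78],[379,112],[275,127]],.072).mean(0))
print('tip',ray(c,[[315,231]],.151))
big=cv2.resize(f[0:140,250:400],None,fx=5,fy=4.2,interpolation=cv2.INTER_CUBIC)
save('w2c',np.clip(big*1.2,0,255).astype(np.uint8))
E
```

```text
slot area 1008.5 ((323.927490234375, 103.01074981689453), (15.827255249023438, 69.75716400146484), 81.57302856445312)
[[0.4938 0.0584 0.072 ]
 [0.5487 0.0666 0.072 ]
 [0.5512 0.0547 0.072 ]
 [0.4955 0.0463 0.072 ]] [0.52232327 0.0564909  0.072     ] [0.05550348 0.01210777 0.05633773]
cover ((320.5, 104.5), (79.0, 157.0), 90.0) [[0.4584 0.0842 0.072 ]
 [0.5802 0.0852 0.072 ]
 [0.5858 0.0245 0.072 ]
 [0.4545 0.0233 0.072 ]] [0.51971453 0.05429743 0.072     ] [0.12178669 0.06099089 0.13137402]
screws [[0.4781 0.0623 0.072 ]
 [0.563  0.0756 0.072 ]
 [0.5672 0.05   0.072 ]
 [0.4825 0.0374 0.072 ]] [0.5227178  0.05633627 0.072     ]
tip [[ 0.51597675 -0.02093643  0.151     ]]
```

View pics/w2c.png

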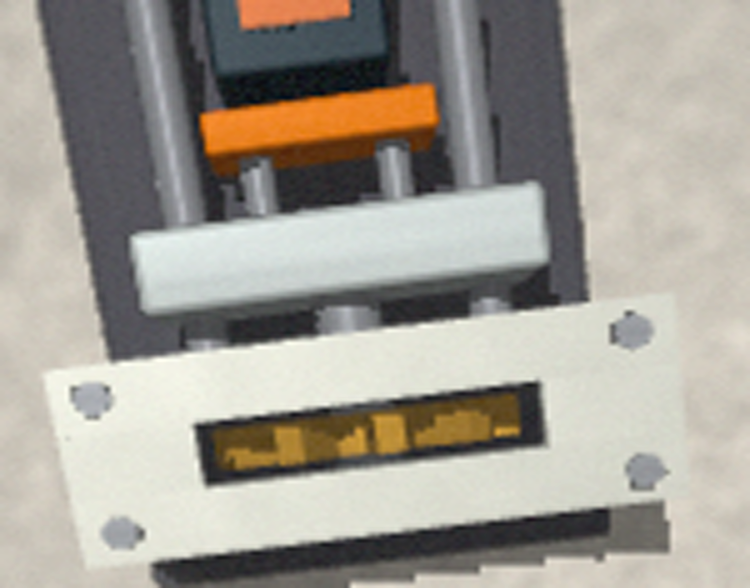

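Slot centre (0.5225, 0.0564), yaw 8.6° (size 56×12 agrees); teeth seen at about −28° and +8°. I hover the pin behind the −28° tooth (x ≈ −20).

Emit:
play_rows(commands=[[[0,0,-4.3],[4,-0.7,0],255],[[0,0,-8.6],[7.7,-1.3,2],255],[[0,0,-8.6],[7.7,-1.3,5],255],[[0,0,-8.6],[7.7,-1.3,5.5],255],[[0,0,-8.6],[7.7,-1.3,5.5],255]], grip_force=110)

```text
t: 4.1
position: [0.5016, 0.0464, 0.1406]
ee_rot: [-2.046, -2.38, 0.004]
ft_force: [0.8, -0.8, -0.3]
grip_width: 0.0168
```

```bash
python3 - <<'E'
from h import *
c=cam('wrist'); P=[];F=[]
for i in range(4):
    cc=cam('wrist');o=observe();P.append(o['position']);F.append(o['ft_force'])
print(np.mean(P,0),np.mean(F,0),np.std(F,0),o['ee_rot'])
f=c['frame']
vx=np.array([.9888,.1495,0]);vy=np.array([-.1495,.9888,0]);O=np.array([.5225,.0564,0])
V=lambda x,y,z:O+vx*x/1000+vy*y/1000+[0,0,z/1000]
print('slot corners',proj(c,[V(-28,6,72),V(28,6,72),V(28,-6,72),V(-28,-6,72)]).round(1))
print('expect tip -20,0,96',proj(c,[V(-20,0,96),V(-20,0,54)]).round(1))
save('w3',cv2.resize(f[120:290,220:420],None,fx=4,fy=3.5,interpolation=cv2.INTER_CUBIC))
E
```

```text
[0.50381465 0.04623935 0.14338971] [ 0.15169375  0.05447501 -0.72063609] [0.66228577 0.19589474 0.3518789 ] [2.0463152  2.38065766 0.0023927 ]
slot corners [[306.  206.8]
 [385.3 207. ]
 [384.  222.7]
 [306.2 222.5]]
expect tip -20,0,96 [[317.5 227.9]
 [317.2 206.5]]
```

View pics/w3.png

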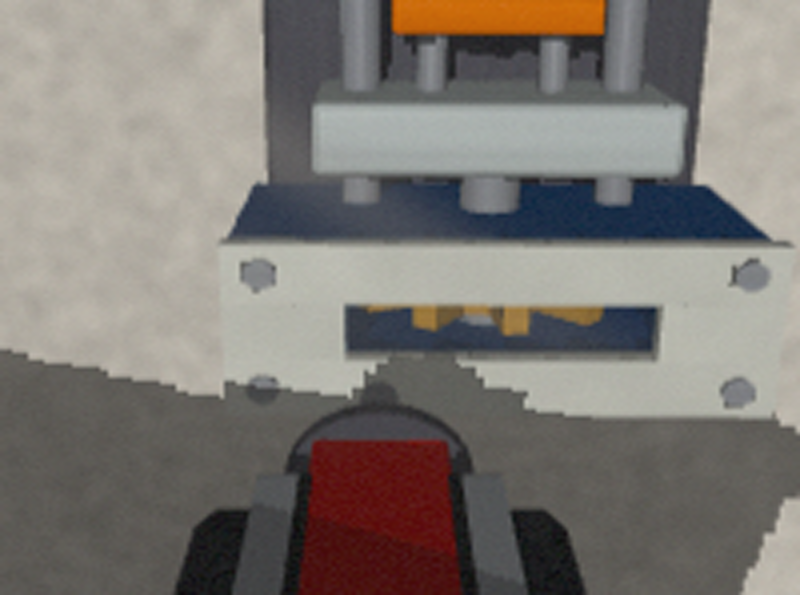

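```bash
python3 - <<'E'
from h import *
c=cam('wrist')
vx=np.array([.9888,.1495,0]);vy=np.array([-.1495,.9888,0]);O=np.array([.5225,.0564,0])
f=c['frame'].astype(int)
for z in(.094,.098,.102):
    p=ray(c,[[315,229.2]],z)[0]-O; print(z,p@vx*1000,p@vy*1000)
print(f[222:240,315].tolist()); print(f[233,303:328].sum(1).tolist())
T=np.array([.5035,.0463,0])-O;print('tcp',T@vx*1e3,T@vy*1e3)
E
```

```text
0.094 -19.105702215559603 -3.4213734121619384
0.098 -19.121892851355355 -1.699782331797293
0.102 -19.138083487151114 0.021808748567338655
[[178, 178, 167], [178, 181, 170], [157, 158, 150], [97, 97, 92], [97, 97, 91], [97, 97, 93], [88, 89, 85], [66, 66, 66], [67, 67, 69], [68, 68, 69], [66, 67, 67], [66, 66, 66], [63, 64, 63], [52, 54, 54], [50, 51, 54], [53, 53, 57], [69, 67, 73], [72, 71, 77]]
[288, 285, 289, 285, 281, 283, 284, 215, 187, 192, 198, 204, 198, 197, 203, 201, 238, 283, 290, 286, 286, 283, 285, 275, 276]
tcp -20.297150000000016 -7.146379999999995
```

```bash
python3 - <<'E'
from h import *
vx=np.array([.9888,.1495,0]);vy=np.array([-.1495,.9888,0])
for i in range(3):
    c=cam('wrist')
    S=ray(c,[[306.3,207],[384.7,207],[384.2,222.4],[306.3,222.4]],.072).mean(0)
    p=ray(c,[[314.6,229]],.098)[0]-S; print(S,p@vx*1000,p@vy*1000-3,c['C'],observe()['position'])
E
```

```text
[0.52541723 0.05555395 0.072     ] -22.308452078252778 -3.011117855951856 [0.4908136  0.13209002 0.28626102] [0.5034714 0.0467474 0.1430964]
[0.52513649 0.05581183 0.072     ] -22.270334992783656 -3.010873405506087 [0.49064729 0.13223748 0.28603205] [0.50326144 0.04688764 0.14283373]
[0.5248611  0.05605624 0.072     ] -22.230997729544136 -3.00995857761955 [0.49049266 0.13237059 0.2857967 ] [0.50308122 0.04701766 0.14258916]
```

Emit:
play_rows(commands=[[[0,0,0],[0.3,0.2,0],255],[[0,0,0],[0.3,0.2,1.5],255],[[0,0,0],[0.3,0.2,2.6],255],[[0,0,0],[0.3,0.2,3.2],255],[[0,0,0],[0.3,0.2,3.5],255]])

```text
t: 5.05
position: [0.5036, 0.0507, 0.1059]
ee_rot: [-2.045, -2.383, 0.002]
ft_force: [0.4, -0.5, -0.2]
grip_width: 0.0169
```

Emit:
play_rows(commands=[[[0,0,0],[0,0,0.4],255],[[0,0,0],[0,0,0.9],255],[[0,0,0],[0,0,0.9],255]])

```text
t: 5.35
position: [0.5038, 0.0506, 0.0973]
ee_rot: [-2.046, -2.383, 0.001]
ft_force: [-0.3, 0.8, -0.6]
grip_width: 0.0166
```

In, no contact. First stroke: 21 mm in steps, reading the force.

Emit:
play_rows(commands=[[[0,0,0],[0,0.3,0],255],[[0,0,0],[0,0.6,0],255],[[0,0,0],[0,0.9,0],255]])

```text
t: 5.65
position: [0.508, 0.0514, 0.0971]
ee_rot: [-2.036, -2.377, 0.019]
ft_force: [-12.7, -4.0, 8.1]
grip_width: 0.0165
```

Emit:
play_rows(commands=[[[0,0,0],[0,0.3,0],255],[[0,0,0],[0,0.5,0],255]])

```text
t: 5.85
position: [0.5144, 0.0526, 0.0973]
ee_rot: [-2.039, -2.378, 0.013]
ft_force: [-9.0, -1.6, 4.8]
grip_width: 0.0168
```

Emit:
play_rows(commands=[[[0,0,0],[0,0.2,0],255],[[0,0,0],[0,0.4,0],255]])

```text
t: 6.05
position: [0.519, 0.0532, 0.0976]
ee_rot: [-2.04, -2.379, 0.011]
ft_force: [-7.7, -1.6, 5.8]
grip_width: 0.017
```

Emit:
play_rows(commands=[[[0,0,0],[0,0.2,0],255],[[0,0,0],[0,0.3,0],255]])

```text
t: 6.25
position: [0.5219, 0.0537, 0.0976]
ee_rot: [-2.04, -2.379, 0.011]
ft_force: [-7.8, -1.2, 4.1]
grip_width: 0.0166
```

Emit:
play_rows(commands=[[[0,0,0],[0,0.2,0],255],[[0,0,0],[0,0.3,0],255],[[0,0,0],[0,0.3,0],255]])

```text
t: 6.55
position: [0.5248, 0.0541, 0.0972]
ee_rot: [-2.04, -2.379, 0.011]
ft_force: [-7.4, -0.3, 3.5]
grip_width: 0.0166
```

Emit:
play_rows(commands=[[[0,0,0],[0,0,-1.5],255],[[0,0,0],[0,0,-3.5],255],[[0,0,0],[0,-2.1,-3.5],255],[[0,0,0],[0,-2.1,-3.5],255]])

```text
t: 6.95
position: [0.5076, 0.051, 0.1349]
ee_rot: [2.045, 2.381, 0.004]
ft_force: [-0.3, -0.3, -1.6]
grip_width: 0.0167
```

```bash
python3 - <<'E'
from h import *
c=cam('wrist'); o=observe();print(o['position'],o['ft_force'])
save('w4',cv2.resize(c['frame'][120:260,250:410],None,fx=5,fy=4,interpolation=cv2.INTER_CUBIC))
E
```

```text
[0.50798813 0.05101807 0.13442762] [-0.84660636 -0.05118678 -0.86007569]
```

View pics/w4.png

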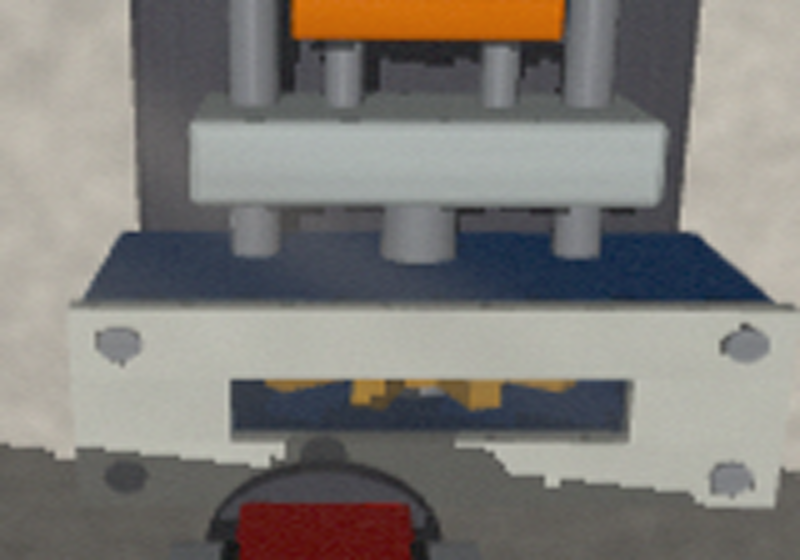

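Teeth now stand symmetric (±18°), as they should after a stroke. Checking the pin's x against the slot.

```bash
python3 - <<'E'
from h import *
vx=np.array([.9888,.1495,0]);vy=np.array([-.1495,.9888,0])
c=cam('wrist')
S=ray(c,[[296.4,215],[376.2,215],[375.8,229.8],[296.4,230]],.072)
print(np.linalg.norm(np.diff(S,axis=0),axis=1));S=S.mean(0)
f=c['frame'].astype(int);
for v in (230,232): print(f[v,303:328].sum(1).tolist())
for z in(.088,.091):
  for u in (314.5,315):
    p=ray(c,[[u,228.8]],z)[0]-S; print(z,u,p@vx*1000,p@vy*1000-3)
E
```

```text
[0.05532476 0.01116075 0.05596849]
[391, 387, 390, 380, 365, 356, 268, 269, 238, 198, 196, 198, 200, 198, 215, 246, 273, 266, 267, 287, 268, 275, 274, 267, 270]
[537, 537, 530, 294, 464, 468, 285, 233, 196, 199, 198, 206, 199, 197, 201, 197, 271, 284, 279, 286, 280, 281, 283, 282, 281]
0.088 314.5 -15.231184344977065 -0.9181186347663481
0.088 315 -14.906815861430285 -0.9178696688191796
0.091 314.5 -15.242427233745007 0.36800356980906734
0.091 315 -14.92319699926745 0.36824859194200243
```

Emit:
play_rows(commands=[[[0,0,0],[0,-0.15,0.5],255],[[0,0,0],[0,-0.15,2.2],255],[[0,0,0],[0,-0.15,3.5],255],[[0,0,0],[0,-0.15,3.5],255]])

```text
t: 7.45
position: [0.505, 0.0509, 0.0959]
ee_rot: [-2.045, -2.382, 0.003]
ft_force: [-0.7, -0.6, -0.7]
grip_width: 0.0165
```

Emit:
play_rows(commands=[[[0,0,0],[0,0.3,0],255],[[0,0,0],[0,0.6,0],255],[[0,0,0],[0,0.8,0],255]])

```text
t: 7.75
position: [0.5104, 0.0517, 0.0972]
ee_rot: [-2.04, -2.379, 0.013]
ft_force: [-9.3, -2.9, 4.8]
grip_width: 0.0167
```

Emit:
play_rows(commands=[[[0,0,0],[0,0.2,0],255],[[0,0,0],[0,0.4,0],255]])

```text
t: 7.95
position: [0.5145, 0.0524, 0.0977]
ee_rot: [-2.04, -2.379, 0.012]
ft_force: [-8.5, -1.0, 4.6]
grip_width: 0.0163
```

Emit:
play_rows(commands=[[[0,0,0],[0,0.2,0],255],[[0,0,0],[0,0.4,0],255]])

```text
t: 8.15
position: [0.5187, 0.0531, 0.0978]
ee_rot: [-2.04, -2.379, 0.011]
ft_force: [-8.7, -1.6, 5.3]
grip_width: 0.0166
```

Emit:
play_rows(commands=[[[0,0,0],[0,0.2,0],255],[[0,0,0],[0,0.4,0],255],[[0,0,0],[0,0.4,0],255]])

```text
t: 8.45
position: [0.5227, 0.0537, 0.0977]
ee_rot: [-2.041, -2.38, 0.01]
ft_force: [-7.2, -0.2, 4.0]
grip_width: 0.017
```

Emit:
play_rows(commands=[[[0,0,0],[0,0.2,0],255],[[0,0,0],[0,0.2,0],255]])

```text
t: 8.65
position: [0.5245, 0.054, 0.0975]
ee_rot: [-2.041, -2.379, 0.011]
ft_force: [-7.6, -0.4, 2.9]
grip_width: 0.0168
```

Emit:
play_rows(commands=[[[0,0,0],[0,0,-1.5],255],[[0,0,0],[0,0,-3.4],255],[[0,0,0],[0,-1.2,-3.4],255],[[0,0,0],[0,-2.2,-3.4],255],[[0,0,0],[0,-2.2,-3.4],255],[[0,0,0],[0,-2.2,-1.5],255],[[0,0,0],[0,-2.2,0],255],[[0,0,0],[0,-2.2,0],255]])

```text
t: 9.45
position: [0.5042, 0.0508, 0.0957]
ee_rot: [-2.045, -2.381, 0.003]
ft_force: [-0.1, -0.0, -0.2]
grip_width: 0.0165
```

Emit:
play_rows(commands=[[[0,0,0],[0,0.3,0],255],[[0,0,0],[0,0.6,0],255],[[0,0,0],[0,0.8,0],255]])

```text
t: 9.75
position: [0.5101, 0.0517, 0.0973]
ee_rot: [-2.039, -2.379, 0.014]
ft_force: [-10.9, -2.2, 4.6]
grip_width: 0.0169
```

Emit:
play_rows(commands=[[[0,0,0],[0,0.2,0],255],[[0,0,0],[0,0.4,0],255]])

```text
t: 9.95
position: [0.5142, 0.0525, 0.0978]
ee_rot: [-2.04, -2.379, 0.012]
ft_force: [-8.7, -1.2, 5.1]
grip_width: 0.0166
```

Emit:
play_rows(commands=[[[0,0,0],[0,0.2,0],255],[[0,0,0],[0,0.4,0],255]])

```text
t: 10.15
position: [0.5186, 0.0531, 0.0979]
ee_rot: [-2.04, -2.379, 0.011]
ft_force: [-8.7, -1.2, 4.8]
grip_width: 0.0165
```

Emit:
play_rows(commands=[[[0,0,0],[0,0.2,0],255],[[0,0,0],[0,0.4,0],255],[[0,0,0],[0,0.4,0],255]])

```text
t: 10.45
position: [0.5214, 0.0536, 0.0979]
ee_rot: [-2.038, -2.378, 0.015]
ft_force: [-11.4, -2.5, 6.0]
grip_width: 0.0164
```

Emit:
play_rows(commands=[[[0,0,0],[0,0.2,0],255],[[0,0,0],[0,0.3,0],255],[[0,0,0],[0,0.3,0],255]])

```text
t: 10.75
position: [0.5241, 0.054, 0.0977]
ee_rot: [-2.038, -2.378, 0.016]
ft_force: [-10.9, -2.1, 7.0]
grip_width: 0.0165
```

```bash
python3 - <<'E'
from h import *
c=cam('top');o=observe();print(o['position'],o['ft_force'])
s=cam('scene')
a=cv2.resize(c['frame'][190:255,225:315],None,fx=6,fy=6,interpolation=cv2.INTER_CUBIC)[:390,:]
w=cam('wrist'); b=cv2.resize(w['frame'][0:240,200:440],None,fx=1.625,fy=1.625)
save('m1',np.clip(np.hstack([a[:,:400],b])*1.3,0,255).astype(np.uint8))
E
```

```text
[0.52406955 0.05397355 0.09767635] [-11.571643    -1.46686455   6.11680338]
```

View pics/m1.png

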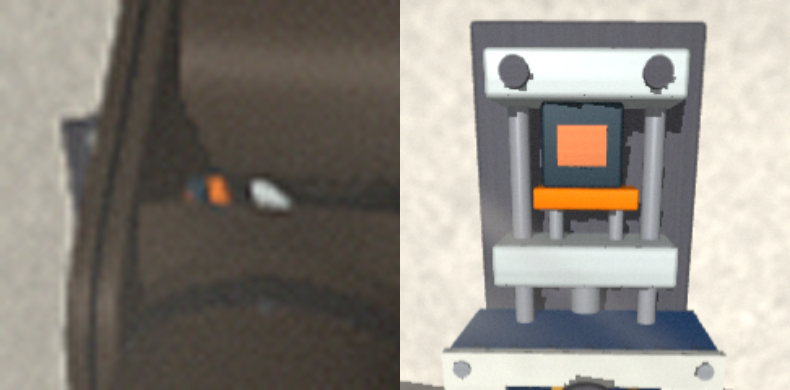

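The block now touches both stop and pad, and holding force rose from about 7.5 N to 11.5 N: this is the hard tooth. Completing its last millimetre, then out.

Emit:
play_rows(commands=[[[0,0,0],[0,0.1,0],255],[[0,0,0],[0,0.1,0],255]])

```text
t: 11.1
position: [0.5249, 0.0541, 0.0975]
ee_rot: [-2.038, -2.377, 0.016]
ft_force: [-10.6, -2.3, 6.9]
grip_width: 0.0168
```

Emit:
play_rows(commands=[[[0,0,0],[0,-0.1,-0.5],255],[[0,0,0],[0,-0.2,-2],255],[[0,0,0],[0,-0.3,-5],255],[[0,0,0],[0,-0.3,-9],255],[[0,0,0],[0,-0.3,-9],255]])

```text
t: 11.6
position: [0.5318, 0.0537, 0.1971]
ee_rot: [2.037, 2.373, 0.016]
ft_force: [-0.9, 0.0, 0.8]
grip_width: 0.0171
```

```bash
python3 - <<'E'
from h import *
c=cam('wrist'); o=observe();print(o['position'],o['ee_rot'],o['ft_force'])
save('w5',c['frame'][0:300,160:480])
T=np.array([.477,-.204,.135]); print(totool(o,T))
E
```

```text
[0.53009531 0.05381156 0.19393545] [2.03986805 2.3765306  0.01134415] [ 0.22809247 -0.70972918 -1.27849749]
[-24.66316694  -9.22523741   5.84946284]
```

View pics/w5.png

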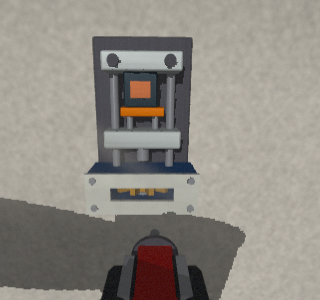

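Block sits between pad and stop. Now back to the stand.

Emit:
play_rows(commands=[[[0,0,2],[-4,-1.4,0],255],[[0,0,5],[-9,-3.2,0],255],[[0,0,8.6],[-14,-5,0],255],[[0,0,8.6],[-18.5,-6.6,0],255],[[0,0,8.6],[-22.5,-8.0,1],255],[[0,0,8.6],[-24.9,-8.9,4],255],[[0,0,8.6],[-24.9,-8.9,7],255],[[0,0,8.6],[-24.9,-8.9,7],255]])

```text
t: 12.45
position: [0.4729, -0.2045, 0.1131]
ee_rot: [-2.215, -2.214, 0.002]
ft_force: [0.1, 0.8, -1.4]
grip_width: 0.017
```

Emit:
play_rows(commands=[[[0,0,0],[0,0,0],255],[[0,0,0],[0,0,0],255]])

```text
t: 12.65
position: [0.4774, -0.2057, 0.1197]
ee_rot: [2.216, 2.223, 0.001]
ft_force: [0.9, 0.6, -0.6]
grip_width: 0.0165
```

```bash
python3 - <<'E'
from h import *
c=cam('wrist'); o=observe();print(o['position'],o['ee_rot'],o['ft_force'])
print(proj(c,[[.477,-.204,.045],[.477,-.204,.075],[.477,-.201,.075]]))
save('w6',np.clip(cv2.resize(c['frame'][120:300,220:420],None,fx=4,fy=3.3,interpolation=cv2.INTER_CUBIC)*1.8,0,255).astype(np.uint8))
E
```

```text
[ 0.47762043 -0.20577625  0.12000414] [2.21527296e+00 2.22242237e+00 1.16026715e-03] [-0.33069704 -0.11750855 -1.80697997]
[[313.56795259 217.9892958 ]
 [313.51872018 234.85265237]
 [313.52973367 230.59312185]]
```

View pics/w6.png

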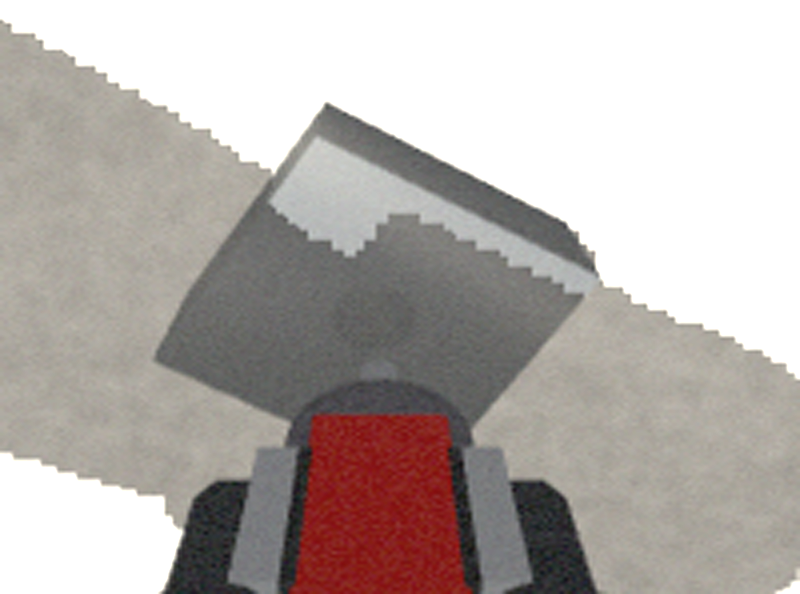

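Tip edge at (315,229), hole at (313,216): aligned within about 1 mm against a 4.5 mm clearance. Lowering.

Emit:
play_rows(commands=[[[0,0,0],[0.1,-0.1,1.5],255],[[0,0,0],[0.1,-0.1,3],255],[[0,0,0],[0.1,-0.1,4.5],255],[[0,0,0],[0.1,-0.1,5.5],255],[[0,0,0],[0.1,-0.1,6],255],[[0,0,0],[0.1,-0.1,6],255]])

```text
t: 13.3
position: [0.476, -0.2048, 0.0587]
ee_rot: [2.218, 2.223, 0.0]
ft_force: [-0.0, -0.4, -0.3]
grip_width: 0.017
```

Not yet touching the top with force; position matches the grasp height. Release.

Emit:
play_rows(commands=[[[0,0,0],[0,0,0.05],200],[[0,0,0],[0,0,0.05],120],[[0,0,0],[0,0,0.05],60],[[0,0,0],[0,0,0.05],0],[[0,0,0],[0,0,0.05],0],[[0,0,0],[0,0,0.05],0],[[0,0,0],[0,0,0.05],0],[[0,0,0],[0,0,0.05],0]])

```text
t: 14.1
position: [0.4752, -0.2046, 0.0574]
ee_rot: [-2.219, -2.224, -0.0]
ft_force: [0.0, 0.8, 0.5]
grip_width: 0.0858
```

Emit:
play_rows(commands=[[[0,0,0],[0,0,-3],0],[[0,0,0],[0,0,-7],0],[[0,0,0],[0,0,-12],0],[[0,0,0],[0,0,-17],0],[[0,0,0],[-3,0,-20],0],[[0,0,0],[-8,0,-20],0],[[0,0,0],[-13,0,-20],0],[[0,0,0],[-13,0,-20],0]])

```text
t: 14.9
position: [0.4748, -0.3397, 0.2575]
ee_rot: [2.223, 2.217, -0.002]
ft_force: [-0.0, -0.2, 0.5]
grip_width: 0.0853
```

```bash
python3 - <<'E'
from h import *
import pickle
d=pickle.load(open('c0.pkl','rb'))
o=observe();print(o['position'],o['ft_force'],o['grip_width'])
for n in('top','scene'):
    c=cam(n); f=c['frame'].astype(int)
    m=((f[...,0]>90)&(f[...,1]<50)&(f[...,2]<50)).astype(np.uint8)
    k,l,s,ce=cv2.connectedComponentsWithStats(m)
    for i in range(1,k):
        if s[i,4]>12: print(n,'red',s[i],ce[i])
    df=np.abs(f-d[n]['frame'].astype(int)).max(2)
    save('f_'+n,c['frame'])
    if n=='scene': a=c['frame'][130:250,240:380]
    else: b=c['frame'][180:260,225:420]
save('fin',np.vstack([cv2.resize(a,(780,340)),cv2.resize(b,(780,255),interpolation=cv2.INTER_CUBIC)]))
E
```

```text
[ 0.47481514 -0.33965019  0.25751763] [-0.04534437 -0.24342198  0.52329718] 0.08530645103440428
top red [350 159  10   5  17] [353.47058824 160.52941176]
top red [390 228   7   8  52] [392.94230769 231.23076923]
scene red [259 197   6   5  23] [261.04347826 199.08695652]
```

```bash
python3 - <<'E'
from h import *
import pickle
d=pickle.load(open('c0.pkl','rb'))
for n in('top','scene'):
  g=cv2.imread('pics/f_%s.png'%n)[:,:,::-1]
  for f in (d[n]['frame'],g):
    h=cv2.cvtColor(np.ascontiguousarray(f),cv2.COLOR_RGB2HSV); f=f.astype(int)
    m=((f[...,0]-f[...,1]>25)&((h[...,0]<5)|(h[...,0]>172))&(h[...,1]>70)).astype(np.uint8)
    k,l,s,ce=cv2.connectedComponentsWithStats(m)
    print(n,[(ce[i].round(1).tolist(),int(s[i,4])) for i in range(1,k) if s[i,4]>20])
    m=((h[...,0]>5)&(h[...,0]<14)&(h[...,1]>150)&(f[...,0]>150)).astype(np.uint8)
    k,l,s,ce=cv2.connectedComponentsWithStats(m); print('  orange',[(ce[i].round(1).tolist(),int(s[i,4])) for i in range(1,k) if s[i,4]>5])
E
```

```text
top [([354.0, 164.4], 74), ([391.6, 231.1], 97)]
  orange [([264.2, 221.2], 25)]
top [([354.0, 164.4], 74), ([391.2, 231.2], 96)]
  orange [([260.6, 221.3], 34)]
scene [([262.3, 203.4], 97), ([319.7, 237.8], 75)]
  orange []
scene [([262.6, 203.0], 102), ([319.7, 237.7], 72)]
  orange []
```

```bash
python3 -c "
from rig import *
print(sign_off())"
```

```text
the job is handed in; nothing more can be done
None
```

I closed the vise in three strokes with the pin until the jaw held the block, then stood the pin back in its stand and handed the job in at about 15 s.

- **Strokes:** The first ran longer than one tooth, about 46°, because I went in 3 mm behind the entry point to get behind a tooth standing at about −28°. The first two strokes were free: about 8–9 N while moving and 7.5 N held at the end. The third rose to about 11 N near its end, roughly 4 N harder. I finished that tooth and stopped.
- **Jaw and block:** The wrist picture showed the block touching both the pad and the stop. From the top camera the pad moved about 9 mm, against about 10 mm expected for that much turning.
- **Pin:** It is back in its stand. Its handle is within about half a pixel of its starting position in both fixed cameras, and the gripper is open and clear of everything.
- **Rest of the bench:** The red spare mount has not moved. I did not measure the other things, but the arm did not go near them.
- **Check not made:** My last picture was refused because the limit of 12 was reached, so these final checks rest on colour masks. I did not measure the final tooth position; the pin's end position matched the earlier strokes to within about 0.5 mm.

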